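Make up the cookie tasting set

TASK

Make up the tasting set: stack all the flat round biscuits flat and centred in one neat pile on the white plate, the large ones below and the small ones on top; and lift the hinged cooling board by its wooden bar so that all the folded cookies slide off into the steel pan, then lower the board fully back down. Should a folded cookie miss the pan, put it in; leave the cup, the jar and the spatula where they are.

Things in the scene. Friction and masses are not known exactly. Their poses are not given: they have to be found in the camera images.
- plate: flat rimless white porcelain plate, 164 mm across, 10 mm high, loose; origin at the centre of its underside, so its top is 10 mm above the origin
- board (a joint): tilt of the aluminium cooling board about its hinge, rad: 0 = level (down, its rest), grows as the bar end is lifted, stop at 1.25; it sinks back slowly by its own weight. The board is 168 mm long from hinge to back edge and 196 mm wide, with 22 mm high walls at the sides and back, open at the hinge edge, next to the pan
- hinge (a point): fixed point on the hinge axis at the middle of the open edge of the board, at the height of the board's upper face (88 mm above the table). Its y axis lies along the hinge, its x axis points from the board to the pan
- bar (a point): middle of the round wooden lifting bar of the board, 12 mm thick, 120 mm free length between its two arms, parallel to the hinge and 205 mm behind it; 37 mm clear behind the board's back wall. Moves with the board (at 0 it is as high as the hinge)
- pan_in (a point): centre of the inner floor of the open steel catch pan that stands under the hinge edge of the board; inside 132 mm (its x, away from the board) by 192 mm (its y), walls 74 mm high; floor 4 mm above the table. It is fixed to the board's stand
- large1: large flat round biscuit, 58 mm diameter, 12 mm thick, lying flat on the table; origin at its centre, z along its axis; 3 to 5 large ones are there
- large2: large flat round biscuit, 58 mm diameter, 12 mm thick, lying flat on the table; origin at its centre, z along its axis; 3 to 5 large ones are there
- large3: large flat round biscuit, 58 mm diameter, 12 mm thick, lying flat on the table; origin at its centre, z along its axis; 3 to 5 large ones are there
- large4: large flat round biscuit, 58 mm diameter, 12 mm thick, lying flat on the table; origin at its centre, z along its axis; 3 to 5 large ones are there
- large5: large flat round biscuit, 58 mm diameter, 12 mm thick, lying flat on the table; origin at its centre, z along its axis; 3 to 5 large ones are there
- small1: small flat round biscuit, 42 mm diameter, 12 mm thick, lying flat on the table; origin at its centre, z along its axis; there are always two small ones
- small2: small flat round biscuit, 42 mm diameter, 12 mm thick, lying flat on the table; origin at its centre, z along its axis; there are always two small ones
- cookie1: folded crescent cookie, about 57 x 37 x 25 mm, starts on the cooling board; origin at the centre of its underside; 3 to 5 are there
- cookie2: folded crescent cookie, about 57 x 37 x 25 mm, starts on the cooling board; origin at the centre of its underside; 3 to 5 are there
- cookie3: folded crescent cookie, about 57 x 37 x 25 mm, starts on the cooling board; origin at the centre of its underside; 3 to 5 are there
- cookie4: folded crescent cookie, about 57 x 37 x 25 mm, starts on the cooling board; origin at the centre of its underside; 3 to 5 are there
- cookie5: folded crescent cookie, about 57 x 37 x 25 mm, starts on the cooling board; origin at the centre of its underside; 3 to 5 are there
- teacup: white cup, 72 mm across, 70 mm high, not part of the job; origin under its centre
- jar: low glass jar, 68 mm across, 60 mm high, not part of the job; origin under its centre
- spatula: spatula lying on the table, not part of the job; origin under its middle
Things that resemble listed ones, but are neither listed nor needed, are in the scene too. Leave any blue or turquoise look-alike of the small1 alone.

How it is judged:
By the outcome, as a careful person would: the job done as asked, in the order asked, and still so for the second after the job is handed in, with the robot touching nothing.
Of large1, large2, large3, large4, large5 only 3 to 5 are there at a start; the rules pass over those that are not, and their reading is None.
Of cookie1, cookie2, cookie3, cookie4, cookie5 only 3 to 5 are there at a start; the rules pass over those that are not, and their reading is None.
At some moment in a run one of large1, large2, large3, large4, large5, small1, small2 may be knocked a few centimetres aside while the robot is not near it.
Once in a run the grip may slacken for a moment while it holds something.
It also fails if it takes over 210 s, if anything falls off the work surface, if the arm or the gripper's body presses on something with over 40 N, if the wrist force passes 120 N, or if a joint passes its speed limit or range.

ROBOT

A 6-joint arm with a two-finger parallel gripper is mounted at the origin on the work surface. World frame = base frame: x ahead of the robot, y to its left, z up, the work surface at z = 0. Lengths are in m, angles in rad, forces in N, time in s.
With the tool pointing down it reaches from about 0.25 to 0.775 m from the base axis. Payload 4 kg.
Tool frame: the origin (TCP) lies on the centre line of the jaws, within the pads' length; the fingertips stand robot.tips_ahead ahead of it and the grasp point (between the pads) lies 8 mm behind it (robot.tips_ahead is the distance from the TCP to the fingertips, in m); z points along the fingers, y is the line along which they close (so a half turn about z gives the same grasp; the last joint's range is limited). The gripper opens to 94 mm and grips with 3 to 60 N. Pads are 16 mm wide; open, the fingers measure 119 mm over their backs; the gripper's body (75 mm by 177 mm) begins 78 mm behind the grasp point.
Start: joints at [-1.25, 0.087, 1.371, -0, 1.684, -0.103], TCP at [0.226, -0.501, 0.217] pointing down, gripper open.
Joint ranges: [-3.1, 3.1], [-0.76, 2.03], [0.27, 2.55], [-1.08, 4.22], [0.17, 2.65], [-2.57, 2.57]. Speed limits (rad/s): [2.79, 2.79, 3.14, 3.14, 3.14, 3.14].

INTERFACE

Orientations are given as [roll, pitch, yaw] about the fixed x, y, z axes, in that order (R = Rz(yaw) Ry(pitch) Rx(roll)).
In Python, from bench import robot, snapshot, close_job, spotter gives the robot as it stands. The module is installed in compiled form; this text tells all that it offers.
- The arm moves only by the tool servo_tool, never from a script. Its argument "commands" is one flat list of numbers, 7 for each row, row after row: the shift along the tool's x, y, z in m, then the turn, a rotation vector about the tool's x, y, z in degrees, then the finger opening in m, from 0 to 0.094. In form: [x, y, z, ax, ay, az, grip, x, y, z, ax, ay, az, grip, ...]. A call has 1 to 10 rows; each row is the pose to reach, as a shift and turn from the pose commanded when the call began, along the tool's axes at that moment; what a row does not reach only later rows make up. A row lasts 1/8 s, in which the tool goes at most 62.5 mm and 10.7 degrees, less where a joint would pass 70% of its speed; a pose out of reach is approached as far as the arm can. A call with a gripper value outside its range is refused whole. The fingers move at their own pace and stop on an object; the grip force is fixed at half the most. Time passes only in rows, so rows that repeat a pose let the fingers close. It gives the time, the measured TCP pose, the force, the opening and the grip force at its end, in the units of the state.
- robot.get_obs(): the state, without advancing time (a new reading comes with each control period).
- snapshot(name): name is "side" or "top"; returns a dict with "img" (384x512x3 uint8, blue, green, red), "camera_matrix" (3x3 intrinsics, pixels), "extrinsics" (4x4, takes a point from camera to world coordinates). Camera axes: x right, y down, z forward; pixel columns grow to the right and rows downward; lengths in m; the calibration is good to about 2 mm. A picture is of the moment at which its call begins. There is no depth.
- close_job(): hands the job in; it is judged then, once.
Trained networks look in a picture, given as the dict that the camera call returned (one of the last four; its "shot" number tells which), for a name from the list of things; names that differ only in an ending like _2 or _b are one class to them, and where a whole thing is asked for, a point or a joint stands for the part that bears it (a point fixed in the world has none). Each returns a list of dicts, best first, with "conf" (0 to 1); they miss things now and then, are a little off and sometimes report something else, mostly with a low value. They report only what shows in the picture. A call takes as long as a camera call. They do not tell look-alikes from the thing itself.
- spotter.trace(name, picture): "region" (384x512 bool, what is visible of it) and "box" ([left, top, width, height] in pixels, round what is visible of it).
The state is a dict: "time": time; "joint_positions": joint angles; "qvel": joint speeds; "joint_torque": joint torques, N m; "tool_pos": TCP position; "ee_rot": TCP orientation; "wrist_force": force on the tool from outside, world axes, zero at the start; "wrist_torque": the same for the moment, N m; "width": finger opening in m; "finger_force": force on a finger pad.
Only numpy, scipy, OpenCV 4.12 (cv2) and the standard library are available. Lean on these libraries where they do the work, as an engineer would, in place of code of your own. Each camera call takes 0.05 s, during which the arm holds its last target. There are 200 camera calls.

## Working session

There is one attempt and no reset: what is moved stays moved. The work goes in short steps, Python scripts to look and compute and a tool call to move; the robot and the scene stay as the last step left them, time stands still between calls to the robot, and variables do not carry over. Pictures are saved under pics/ and viewed, at most 14 in all, crops included, and the job is handed in when it is done.

Besides the shell and the picture viewer there is one more tool, called as a command line: name --argument value ..., lists and objects as JSON in quotes. servo_tool: Moves the arm, as the interface text tells. Its arguments: {"type":"object","properties":{"commands":{"type":"array","items":{"type":"number"}}},"required":["commands"]}

```bash
mkdir -p pics
cat > h.py <<'E'
import numpy as np, cv2
from bench import robot, snapshot, close_job, spotter
def ray(p,u,v):
    K=p["camera_matrix"];T=p["extrinsics"]
    d=T[:3,:3]@np.linalg.inv(K)@np.array([u,v,1.]);return T[:3,3],d
def onz(p,u,v,z):
    o,d=ray(p,u,v);return o+d*(z-o[2])/d[2]
def proj(p,X):
    T=np.linalg.inv(p["extrinsics"]);c=T[:3,:3]@np.array(X)+T[:3,3];q=p["camera_matrix"]@c;return q[:2]/q[2]
def tri(p,a,q,b):
    o1,d1=ray(p,*a);o2,d2=ray(q,*b)
    s=np.linalg.lstsq(np.c_[d1,-d2],o2-o1,rcond=None)[0]
    A=o1+d1*s[0];B=o2+d2*s[1];return (A+B)/2,np.linalg.norm(A-B)
E
python3 - <<'E'
from h import *
np.set_printoptions(precision=3,suppress=True)
o=robot.get_obs();print(o["time"],o["tool_pos"],o["ee_rot"],robot.tips_ahead,o["width"])
for n in("top","side"):
    p=snapshot(n);cv2.imwrite(f"pics/{n}0.png",p["img"]);print(n,p["extrinsics"],p["camera_matrix"])
    for c in("large1","small1","plate","cookie1","board","bar","pan_in","teacup","jar","spatula"):
        for r in spotter.trace(c,p):
            m=r["region"];ys,xs=np.nonzero(m)
            if len(xs)==0: continue
            u,v=xs.mean(),ys.mean();print(c,round(r["conf"],2),r["box"],round(u,1),round(v,1),len(xs),onz(p,u,v,.012)[:2])
E
```

```text
0.0 [ 0.226 -0.501  0.215] [-3.139 -0.     0.424] 0.011 0.09429820636056016
top [[ 0.161 -0.964  0.21   0.368]
 [-0.987 -0.158  0.032 -0.079]
 [ 0.002 -0.213 -0.977  0.977]
 [ 0.     0.     0.     1.   ]] [[389.162   0.    251.52 ]
 [  0.    389.162 187.362]
 [  0.      0.      1.   ]]
large1 0.76 [284.9, 161.4, 26.3, 19.7] 297.8 169.9 365 [ 0.64  -0.156]
large1 0.74 [278.0, 200.7, 24.9, 21.3] 290.1 211.7 422 [ 0.529 -0.152]
large1 0.67 [273.5, 248.3, 25.5, 25.5] 284.8 260.5 397 [ 0.409 -0.156]
large1 0.63 [316.3, 261.7, 16.5, 14.2] 324.1 268.0 255 [ 0.406 -0.253]
large1 0.59 [328.7, 173.5, 23.7, 22.6] 338.6 184.9 421 [ 0.618 -0.264]
small1 0.76 [316.9, 261.8, 15.6, 14.8] 323.9 268.4 210 [ 0.405 -0.252]
small1 0.72 [323.9, 297.1, 14.4, 20.6] 330.2 307.4 263 [ 0.317 -0.278]
small1 0.59 [353.0, 255.7, 16.7, 14.9] 359.5 264.2 228 [ 0.429 -0.337]
small1 0.48 [321.7, 223.8, 17.2, 15.0] 329.4 230.9 226 [ 0.498 -0.255]
plate 0.82 [194.7, 163.4, 67.3, 64.2] 228.6 195.8 3220 [0.545 0.007]
cookie1 0.74 [116.9, 166.0, 18.8, 20.7] 126.3 175.6 201 [0.554 0.274]
cookie1 0.69 [89.0, 155.2, 17.1, 23
[... 1425 characters left out ...]
 [0.546 0.002]
cookie1 0.55 [221.9, 102.2, 15.8, 7.4] 227.8 105.2 71 [0.582 0.43 ]
cookie1 0.51 [227.3, 115.3, 12.0, 4.7] 231.5 117.8 98 [0.571 0.356]
cookie1 0.44 [203.5, 119.6, 14.9, 6.8] 210.5 124.8 107 [0.492 0.345]
board 0.96 [182.4, 87.6, 68.9, 50.0] 217.9 114.0 2278 [0.533 0.394]
board 0.54 [314.2, 152.2, 21.9, 29.2] 323.8 165.6 602 [0.762 0.022]
bar 0.93 [180.5, 89.7, 70.1, 48.7] 219.0 113.8 2067 [0.537 0.393]
bar 0.58 [307.5, 211.6, 19.0, 15.5] 313.6 217.8 286 [ 0.642 -0.159]
teacup 0.66 [313.2, 150.4, 21.3, 31.6] 324.1 165.3 621 [0.764 0.023]
jar 0.66 [346.4, 191.5, 25.5, 29.7] 358.0 208.6 603 [ 0.774 -0.174]
spatula 0.66 [287.1, 282.5, 106.2, 53.3] 347.7 307.1 1353 [ 0.598 -0.442]
```

Run:
```python
import cv2
t=cv2.imread("pics/top0.png");s=cv2.imread("pics/side0.png")
cv2.imwrite("pics/top0b.png",cv2.resize(t[80:330,40:430],None,fx=2.05,fy=2.05,interpolation=cv2.INTER_CUBIC))
cv2.imwrite("pics/sm.png",cv2.resize(t[210:335,270:390],None,fx=4.8,fy=4.8,interpolation=cv2.INTER_CUBIC))
```

```text
(no output)
```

View pics/top0b.png

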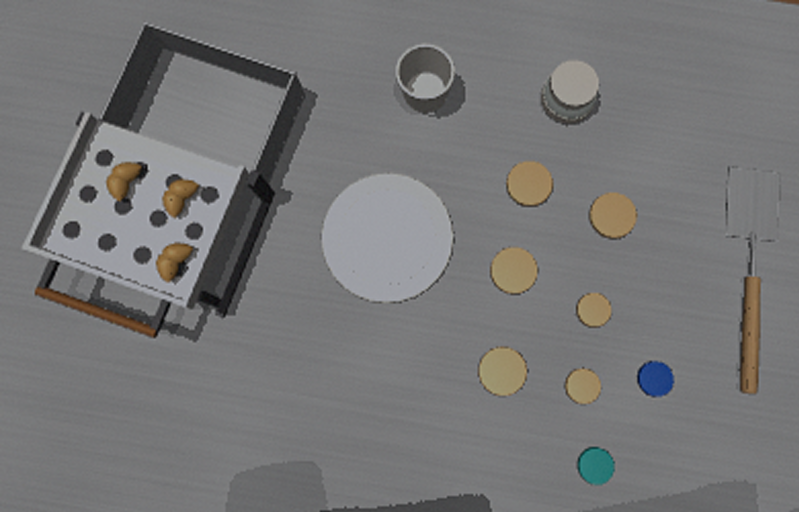

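View pics/sm.png

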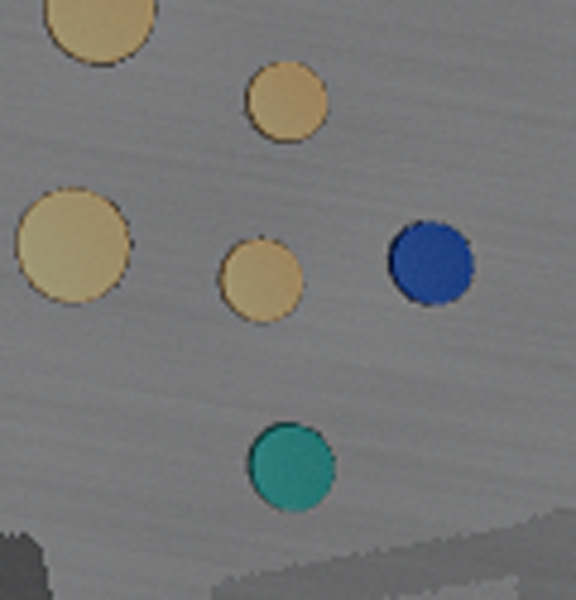

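View pics/side0.png

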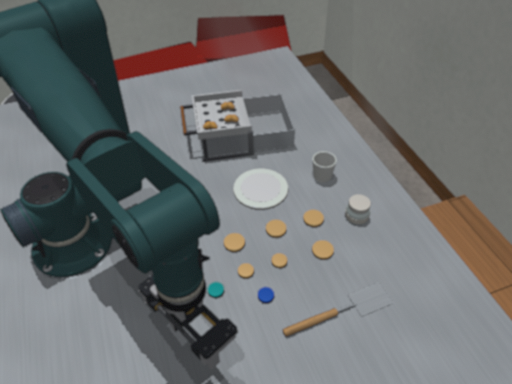

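The top view shows four large biscuits at px (298,170), (339,185), (290,212) and (285,260). The two beige small ones are at (329,231) and (324,268). The blue (360,264) and turquoise (330,307) discs are the look-alikes, and the crop confirms it, so I leave them alone. The plate is at (229,196), with three cookies on the board.

```bash
cat >> h.py <<'E'
def blobs(p):
    hsv=cv2.cvtColor(p["img"],cv2.COLOR_BGR2HSV)
    m=cv2.inRange(hsv,(8,70,90),(32,255,255))
    n,l,st,c=cv2.connectedComponentsWithStats(m)
    return [(c[i],st[i]) for i in range(1,n) if st[i][4]>60]
def biscuits(tall=.012):
    P,S=snapshot("top"),snapshot("side");out=[]
    sb=blobs(S)
    for c,st in blobs(P):
        g=onz(P,*c,tall)
        if g[1]>0.12 or g[1]<-.4: continue
        best=min(sb,key=lambda b:np.linalg.norm(onz(S,*b[0],tall)-g))
        X,e=tri(P,c,S,best[0]); out.append((g,onz(S,*best[0],tall),X,e,st[4],c))
    return P,S,out
E
python3 - <<'E'
from h import *
np.set_printoptions(precision=4,suppress=True)
P,S,o=biscuits()
for b in o: print(b[5],b[4],b[0][:2],b[1][:2],"tri",b[2],round(b[3],4))
for p,n in((P,"top"),(S,"side")):
    m=spotter.trace("plate",p)[0]["region"].astype(np.uint8)
    c=max(cv2.findContours(m,0,1)[0],key=len);e=cv2.fitEllipse(cv2.convexHull(c));print(n,e,onz(p,*e[0],.01))
    g=p["img"];mm=cv2.inRange(cv2.cvtColor(g,cv2.COLOR_BGR2HSV),(0,0,140),(180,45,255))
    x,y=map(int,e[0]);mm2=np.zeros_like(mm);cv2.ellipse(mm2,e,255,18);cv2.ellipse(mm2,e,255,-1);mm&=mm2
    c=max(cv2.findContours(mm,0,1)[0],key=len);e=cv2.fitEllipse(cv2.convexHull(c));print(n,e,onz(p,*e[0],.01),cv2.contourArea(c))
    print([ (b[0].round(),b[1]) for b in blobs(p)])
E
```

```text
[349.4445  15.9898] 3336 [ 1.1057 -0.2387] [ 1.004  -0.4015] tri [ 1.2359 -0.2726 -0.2214] 0.0767
[290.3485  32.1961] 3065 [ 1.0283 -0.0821] [ 1.004  -0.4015] tri [ 1.4757 -0.0869 -0.6142] 0.0314
[391.8219  47.0416] 2909 [ 1.0283 -0.3644] [ 1.004  -0.4015] tri [ 1.051  -0.3762 -0.0351] 0.0158
[290.6982  54.7371] 1438 [ 0.9599 -0.0927] [ 1.004  -0.4015] tri [ 1.3711 -0.1174 -0.5484] 0.1194
[393.4869  69.9596] 1187 [ 0.9599 -0.3747] [ 1.004  -0.4015] tri [ 0.9999 -0.39   -0.0151] 0.0406
[298.0159 168.9655] 377 [ 0.6423 -0.1565] [ 0.6406 -0.1585] tri [ 0.6424 -0.1566  0.0095] 0.0013
[338.8593 184.4604] 391 [ 0.6187 -0.2645] [ 0.6168 -0.2665] tri [ 0.6186 -0.2649  0.0095] 0.0015
[290.2568 211.4543] 405 [ 0.5302 -0.1523] [ 0.5287 -0.1544] tri [ 0.5301 -0.1524  0.0093] 0.0011
[329.4528 230.5566] 212 [ 0.4985 -0.2549] [ 0.4964 -0.2568] tri [ 0.498  -0.2552  0.0094] 0.0017
[284.9264 260.6138] 435 [ 0.4083 -0.1564] [ 0.4066 -0.1582] tri [ 0.4077 -0.1565  0.0096] 0.0013
[324.1775 267.9567] 231 [ 0.4063 -0.253 ] [ 0.4049 -0.2549] tri [ 0.4059 -0.2534  0.0095] 0.001
top ((228.83160400390625, 195
[... 1796 characters left out ...]
ay([231., 118.]), array([224, 115,  14,   7,  77], dtype=int32)), (array([210., 124.]), array([203, 121,  14,   8,  78], dtype=int32)), (array([476., 245.]), array([ 421,  195,   91,  125, 4894], dtype=int32)), (array([313., 218.]), array([304, 210,  20,  17, 267], dtype=int32)), (array([276., 228.]), array([266, 220,  20,  17, 278], dtype=int32)), (array([234., 242.]), array([224, 233,  21,  19, 305], dtype=int32)), (array([322., 249.]), array([312, 241,  22,  18, 308], dtype=int32)), (array([279., 260.]), array([272, 254,  15,  14, 173], dtype=int32)), (array([245., 270.]), array([238, 264,  16,  14, 179], dtype=int32)), (array([310., 322.]), array([283, 309,  55,  26, 421], dtype=int32))]
```

servo_tool --commands '[0.307, -0.239, 0.08, 0, 0, 24.3, 0.08, 0.307, -0.239, 0.08, 0, 0, 24.3, 0.08, 0.307, -0.239, 0.08, 0, 0, 24.3, 0.08, 0.307, -0.239, 0.08, 0, 0, 24.3, 0.08, 0.307, -0.239, 0.08, 0, 0, 24.3, 0.08, 0.307, -0.239, 0.08, 0, 0, 24.3, 0.08, 0.307, -0.239, 0.08, 0, 0, 24.3, 0.08, 0.307, -0.239, 0.155, 0, 0, 24.3, 0.08, 0.307, -0.239, 0.155, 0, 0, 24.3, 0.08, 0.307, -0.239, 0.155, 0, 0, 24.3, 0.08]'

```text
time: 2.55
tool_pos: [0.4073, -0.1573, 0.0613]
ee_rot: [-3.141, 0.001, -0.001]
wrist_force: [0.5, -0.5, 0.8]
width: 0.0803
finger_force: 0.0
```

servo_tool --commands '[0, 0, 0.047, 0, 0, 0, 0.08, 0, 0, 0.047, 0, 0, 0, 0.08, 0, 0, 0.047, 0, 0, 0, 0.0, 0, 0, 0.047, 0, 0, 0, 0.0, 0, 0, 0.047, 0, 0, 0, 0.0, 0, 0, 0.047, 0, 0, 0, 0.0, 0, 0, 0.047, 0, 0, 0, 0.0]'

```text
time: 3.42
tool_pos: [0.4091, -0.158, 0.0164]
ee_rot: [3.14, -0.003, -0.0]
wrist_force: [-0.1, -0.4, 6.8]
width: 0.0571
finger_force: 30.0
```

servo_tool --commands '[0, 0, -0.04, 0, 0, 0, 0, 0.137, -0.163, -0.05, 0, 0, 0, 0, 0.137, -0.163, -0.05, 0, 0, 0, 0, 0.137, -0.163, -0.05, 0, 0, 0, 0, 0.137, -0.163, -0.05, 0, 0, 0, 0, 0.137, -0.163, -0.05, 0, 0, 0, 0, 0.137, -0.163, -0.025, 0, 0, 0, 0, 0.137, -0.163, -0.011, 0, 0, 0, 0, 0.137, -0.163, -0.011, 0, 0, 0, 0, 0.137, -0.163, -0.011, 0, 0, 0, 0]'

```text
time: 4.68
tool_pos: [0.5447, 0.0051, 0.0258]
ee_rot: [3.141, -0.0, -0.001]
wrist_force: [0.5, -0.0, 0.1]
width: 0.0569
finger_force: 30.0
```

Run:
```python
from h import *
o=robot.get_obs();print(o["tool_pos"],o["wrist_force"],o["width"])
t=snapshot("top")["img"];s=snapshot("side")["img"]
a=cv2.resize(t[140:270,170:300],None,fx=3,fy=3);b=cv2.resize(s[140:270,200:330],None,fx=3,fy=3)
cv2.imwrite("pics/p1.png",np.hstack([a,b]))
```

```text
[0.54473699 0.00511558 0.02577994] [ 0.5330809  -0.01068557  0.05805327] 0.056891022975398636
```

View pics/p1.png

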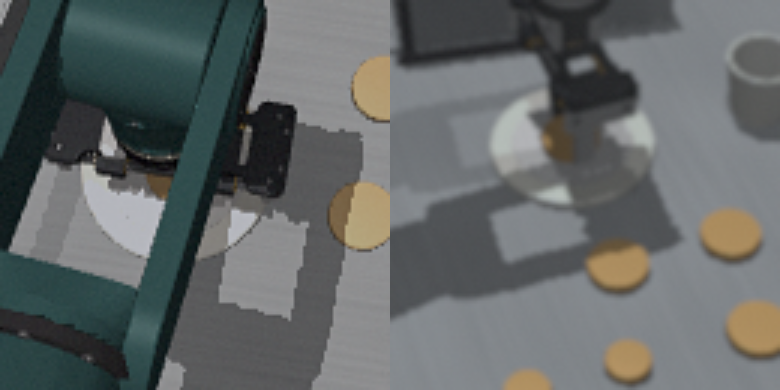

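servo_tool --commands '[0, 0, 0.001, 0, 0, 0, 0, 0, 0, 0.001, 0, 0, 0, 0.075, 0, 0, 0.001, 0, 0, 0, 0.075, 0, 0, -0.04, 0, 0, 0, 0.08, -0.015, 0.159, -0.04, 0, 0, 0, 0.08, -0.015, 0.159, -0.04, 0, 0, 0, 0.08, -0.015, 0.159, -0.04, 0, 0, 0, 0.08, -0.015, 0.159, -0.04, 0, 0, 0, 0.08]'

```text
time: 5.78
tool_pos: [0.5295, -0.1555, 0.0656]
ee_rot: [3.141, -0.0, -0.004]
wrist_force: [0.4, -0.1, -0.5]
width: 0.0798
finger_force: 0.0
```

```bash
cat > look.py <<'E'
from h import *
import sys
np.set_printoptions(precision=4,suppress=True)
z=float(sys.argv[1]) if len(sys.argv)>1 else .012
P,S=snapshot("top"),snapshot("side")
for p,n in((P,"T"),(S,"S")):
    for c,st in blobs(p):
        g=onz(p,*c,.012)
        if g[0]>.8 or g[1]<-.4 or g[1]>.12 or st[4]>800: continue
        on=np.hypot(g[0]-.55,g[1])<.1
        print(n,c.round(1),st[4],(onz(p,*c,z) if on else g)[:2],"stack" if on else "")
    r=spotter.trace("plate",p)
    if r:
        m=r[0]["region"].astype(np.uint8);c=max(cv2.findContours(m,0,1)[0],key=len);e=cv2.fitEllipse(cv2.convexHull(c));print("plate",onz(p,*e[0],.01)[:2],e[1])
o=robot.get_obs();print(o["tool_pos"],o["width"],o["time"])
E
python3 look.py .022
```

```text
T [229.3 195.6] 393 [0.5435 0.0044] stack
T [289.6 217.4] 85 [ 0.5152 -0.1529] 
T [324.3 268. ] 225 [ 0.4062 -0.2532] 
plate [0.5462 0.0113] (59.026432037353516, 64.43888854980469)
S [257.7 187.2] 150 [0.5344 0.0006] stack
S [313.1 217.8] 264 [ 0.6405 -0.1583] 
S [322.4 249.4] 312 [ 0.6166 -0.2664] 
S [279.  259.9] 164 [ 0.4968 -0.256 ] 
S [245.5 270.5] 178 [ 0.4048 -0.2552] 
plate [0.5167 0.0067] (32.67025375366211, 41.334712982177734)
[ 0.5298 -0.152   0.0654] 0.08015979393261767 5.975
```

servo_tool --commands '[0, 0, 0.051, 0, 0, 0, 0.08, 0, 0, 0.051, 0, 0, 0, 0.08, 0, 0, 0.051, 0, 0, 0, 0.0, 0, 0, 0.051, 0, 0, 0, 0.0, 0, 0, 0.051, 0, 0, 0, 0.0, 0, 0, 0.051, 0, 0, 0, 0.0, 0, 0, 0.011, 0, 0, 0, 0]'

```text
time: 6.85
tool_pos: [0.5267, -0.1522, 0.0512]
ee_rot: [-3.139, 0.008, -0.0]
wrist_force: [0.3, -0.6, 0.1]
width: 0.057
finger_force: 30.0
```

servo_tool --commands '[0.015, -0.158, -0.01, 0, 0, 0, 0, 0.015, -0.158, -0.01, 0, 0, 0, 0, 0.015, -0.158, -0.01, 0, 0, 0, 0, 0.015, -0.158, -0.01, 0, 0, 0, 0, 0.015, -0.158, 0.005, 0, 0, 0, 0, 0.015, -0.158, 0.016, 0, 0, 0, 0, 0.015, -0.158, 0.016, 0, 0, 0, 0, 0.015, -0.158, 0.016, 0, 0, 0, 0]'

```text
time: 7.85
tool_pos: [0.5445, 0.004, 0.0379]
ee_rot: [3.142, 0.001, -0.002]
wrist_force: [-0.7, 0.7, -0.4]
width: 0.0573
finger_force: 30.0
```

servo_tool --commands '[0, 0, 0.002, 0, 0, 0, 0, 0, 0, 0.002, 0, 0, 0, 0.075, 0, 0, 0.002, 0, 0, 0, 0.075, 0, 0, -0.032, 0, 0, 0, 0.08, 0.097, 0.162, -0.032, 0, 0, 0, 0.08, 0.097, 0.162, -0.032, 0, 0, 0, 0.08, 0.097, 0.162, -0.032, 0, 0, 0, 0.08, 0.097, 0.162, -0.032, 0, 0, 0, 0.08, 0.097, 0.162, -0.032, 0, 0, 0, 0.08]'

```text
time: 8.98
tool_pos: [0.6414, -0.157, 0.07]
ee_rot: [-3.141, 0.001, -0.001]
wrist_force: [-0.9, 0.6, 0.4]
width: 0.0799
finger_force: 0.0
```

```bash
python3 look.py .034
```

```text
T [298.7 168.8] 251 [ 0.6431 -0.1582] 
T [340.7 185.4] 309 [ 0.6171 -0.2694] 
T [229.7 193.9] 382 [0.5457 0.003 ] stack
T [329.5 230.6] 209 [ 0.4985 -0.255 ] 
T [324. 268.] 231 [ 0.4062 -0.2527] 
plate [0.5496 0.0279] (43.98505783081055, 63.516334533691406)
S [259.8 183.9] 232 [ 0.5411 -0.0001] stack
S [322.4 249.3] 301 [ 0.6169 -0.266 ] 
S [278.9 260.2] 173 [ 0.4964 -0.2568] 
S [245.4 270. ] 191 [ 0.4051 -0.2537] 
plate [0.5448 0.0037] (40.32377624511719, 54.611122131347656)
[ 0.6414 -0.1558  0.071 ] 0.07984510419528881 9.175
```

servo_tool --commands '[0, 0, 0.056, 0, 0, 0, 0.08, 0, 0, 0.056, 0, 0, 0, 0.08, 0, 0, 0.056, 0, 0, 0, 0.0, 0, 0, 0.056, 0, 0, 0, 0.0, 0, 0, 0.056, 0, 0, 0, 0.0, 0, 0, 0.056, 0, 0, 0, 0.0, 0, 0, 0.0, 0, 0, 0, 0]'

```text
time: 10.05
tool_pos: [0.6376, -0.1561, 0.0645]
ee_rot: [-3.138, 0.013, -0.0]
wrist_force: [0.9, -0.5, -0.5]
width: 0.057
finger_force: 30.0
```

servo_tool --commands '[-0.097, -0.162, -0.01, 0, 0, 0, 0, -0.097, -0.162, -0.01, 0, 0, 0, 0, -0.097, -0.162, -0.01, 0, 0, 0, 0, -0.097, -0.162, -0.01, 0, 0, 0, 0, -0.097, -0.162, 0.005, 0, 0, 0, 0, -0.097, -0.162, 0.02, 0, 0, 0, 0, -0.097, -0.162, 0.02, 0, 0, 0, 0, -0.097, -0.162, 0.02, 0, 0, 0, 0]'

```text
time: 11.05
tool_pos: [0.5447, 0.004, 0.0497]
ee_rot: [-3.141, 0.002, -0.002]
wrist_force: [-0.9, -0.3, -0.1]
width: 0.0577
finger_force: 30.0
```

servo_tool --commands '[0, 0, 0.002, 0, 0, 0, 0, 0, 0, 0.002, 0, 0, 0, 0.075, 0, 0, 0.002, 0, 0, 0, 0.075, 0, 0, -0.03, 0, 0, 0, 0.08, 0.0735, 0.27, -0.03, 0, 0, 0, 0.08, 0.0735, 0.27, -0.03, 0, 0, 0, 0.08, 0.0735, 0.27, -0.03, 0, 0, 0, 0.08, 0.0735, 0.27, -0.03, 0, 0, 0, 0.08, 0.0735, 0.27, -0.03, 0, 0, 0, 0.08, 0.0735, 0.27, -0.03, 0, 0, 0, 0.08]'

```text
time: 12.3
tool_pos: [0.6181, -0.2676, 0.0801]
ee_rot: [3.141, 0.0, -0.004]
wrist_force: [-0.6, -0.5, 0.6]
width: 0.08
finger_force: 0.0
```

```bash
python3 look.py .046
```

```text
T [229.4 193.4] 428 [0.5444 0.0031] stack
plate [0.5454 0.0074] (63.061302185058594, 64.67961120605469)
S [260.1 183.2] 307 [ 0.5388 -0.0088] stack
S [321.5 250. ] 247 [ 0.6136 -0.2671] 
S [279.1 260.4] 169 [ 0.4965 -0.2574] 
S [245.4 270.4] 179 [ 0.4047 -0.2549] 
plate [0.546  0.0043] (41.23715591430664, 55.29893112182617)
[ 0.6181 -0.2637  0.0806] 0.08010636046204579 12.5
```

servo_tool --commands '[0, 0, 0.04, 0, 0, 0, 0.08, 0, 0, 0.066, 0, 0, 0, 0.08, 0, 0, 0.066, 0, 0, 0, 0.08, 0, 0, 0.066, 0, 0, 0, 0.0, 0, 0, 0.066, 0, 0, 0, 0.0, 0, 0, 0.066, 0, 0, 0, 0.0, 0, 0, 0.066, 0, 0, 0, 0.0, 0, 0, 0.02, 0, 0, 0, 0, 0, 0, 0, 0, 0, 0, 0]'

```text
time: 13.62
tool_pos: [0.6195, -0.2662, 0.0835]
ee_rot: [3.139, -0.004, -0.0]
wrist_force: [-0.6, 0.4, 0.3]
width: 0.057
finger_force: 30.0
```

servo_tool --commands '[-0.0735, -0.27, -0.01, 0, 0, 0, 0, -0.0735, -0.27, -0.01, 0, 0, 0, 0, -0.0735, -0.27, -0.01, 0, 0, 0, 0, -0.0735, -0.27, -0.01, 0, 0, 0, 0, -0.0735, -0.27, -0.01, 0, 0, 0, 0, -0.0735, -0.27, 0.0, 0, 0, 0, 0, -0.0735, -0.27, 0.018, 0, 0, 0, 0, -0.0735, -0.27, 0.018, 0, 0, 0, 0, -0.0735, -0.27, 0.018, 0, 0, 0, 0]'

```text
time: 14.75
tool_pos: [0.5447, 0.0036, 0.0617]
ee_rot: [3.142, 0.001, -0.002]
wrist_force: [0.3, -0.5, -0.1]
width: 0.0574
finger_force: 30.0
```

servo_tool --commands '[0, 0, 0.002, 0, 0, 0, 0, 0, 0, 0.002, 0, 0, 0, 0.075, 0, 0, 0.002, 0, 0, 0, 0.075, 0, 0, -0.028, 0, 0, 0, 0.075, -0.047, 0.2605, -0.028, 0, 0, 0, 0.065, -0.047, 0.2605, -0.028, 0, 0, 0, 0.065, -0.047, 0.2605, -0.028, 0, 0, 0, 0.065, -0.047, 0.2605, -0.028, 0, 0, 0, 0.065, -0.047, 0.2605, -0.028, 0, 0, 0, 0.065, -0.047, 0.2605, -0.028, 0, 0, 0, 0.065]'

```text
time: 16.0
tool_pos: [0.4976, -0.2562, 0.0905]
ee_rot: [-3.141, -0.0, -0.002]
wrist_force: [0.6, -0.1, -0.6]
width: 0.0649
finger_force: 0.0
```

```bash
python3 look.py .058
```

```text
T [229.  192.8] 459 [0.5436 0.0032] stack
T [326.6 265.1] 106 [ 0.4141 -0.258 ] 
plate [0.5443 0.0072] (62.24253845214844, 63.572689056396484)
S [258.  177.9] 179 [0.5366 0.0025] stack
S [245.3 270.4] 177 [ 0.4046 -0.2548] 
plate [0.5335 0.0087] (38.45841979980469, 45.21696090698242)
[ 0.4982 -0.2541  0.0905] 0.06518752664876964 16.2
```

servo_tool --commands '[0, 0, 0.05, 0, 0, 0, 0.065, 0, 0, 0.0755, 0, 0, 0, 0.065, 0, 0, 0.0755, 0, 0, 0, 0.065, 0, 0, 0.0755, 0, 0, 0, 0.0, 0, 0, 0.0755, 0, 0, 0, 0.0, 0, 0, 0.0755, 0, 0, 0, 0.0, 0, 0, 0.0755, 0, 0, 0, 0.0, 0, 0, 0.025, 0, 0, 0, 0, 0, 0, 0, 0, 0, 0, 0]'

```text
time: 17.32
tool_pos: [0.4985, -0.2566, 0.093]
ee_rot: [3.139, -0.003, -0.001]
wrist_force: [0.3, -0.5, 0.6]
width: 0.0411
finger_force: 30.0
```

servo_tool --commands '[0.047, -0.2605, -0.01, 0, 0, 0, 0, 0.047, -0.2605, -0.01, 0, 0, 0, 0, 0.047, -0.2605, -0.01, 0, 0, 0, 0, 0.047, -0.2605, -0.01, 0, 0, 0, 0, 0.047, -0.2605, -0.01, 0, 0, 0, 0, 0.047, -0.2605, 0.0, 0, 0, 0, 0, 0.047, -0.2605, 0.016, 0, 0, 0, 0, 0.047, -0.2605, 0.016, 0, 0, 0, 0, 0.047, -0.2605, 0.016, 0, 0, 0, 0]'

```text
time: 18.45
tool_pos: [0.5443, 0.0035, 0.0738]
ee_rot: [3.141, 0.001, -0.002]
wrist_force: [0.0, 0.1, -0.5]
width: 0.0413
finger_force: 30.0
```

servo_tool --commands '[0, 0, 0.002, 0, 0, 0, 0, 0, 0, 0.002, 0, 0, 0, 0.06, 0, 0, 0.002, 0, 0, 0, 0.06, 0, 0, -0.028, 0, 0, 0, 0.06, -0.139, 0.2585, -0.028, 0, 0, 0, 0.065, -0.139, 0.2585, -0.028, 0, 0, 0, 0.065, -0.139, 0.2585, -0.028, 0, 0, 0, 0.065, -0.139, 0.2585, -0.028, 0, 0, 0, 0.065, -0.139, 0.2585, -0.028, 0, 0, 0, 0.065, -0.139, 0.2585, -0.028, 0, 0, 0, 0.065]'

```text
time: 19.7
tool_pos: [0.4046, -0.2561, 0.1028]
ee_rot: [3.141, -0.0, -0.005]
wrist_force: [0.1, -0.3, 0.3]
width: 0.0648
finger_force: 0.0
```

```bash
python3 look.py .07
python3 - <<'E'
from h import *
t=snapshot("top")["img"];s=snapshot("side")["img"]
a=cv2.resize(t[150:310,170:400],None,fx=2,fy=2);b=cv2.resize(s[140:300,200:370],None,fx=2,fy=2)
cv2.imwrite("pics/p2.png",np.hstack([a,b]))
E
```

```text
T [228.7 192.6] 452 [0.5416 0.0029] stack
plate [0.5451 0.0069] (62.590335845947266, 63.983211517333984)
S [262.4 179.6] 216 [ 0.5421 -0.0196] stack
plate [ 0.5565 -0.0015] (38.55409622192383, 44.604183197021484)
[ 0.4063 -0.2528  0.1026] 0.06485484325246456 19.9
```

View pics/p2.png

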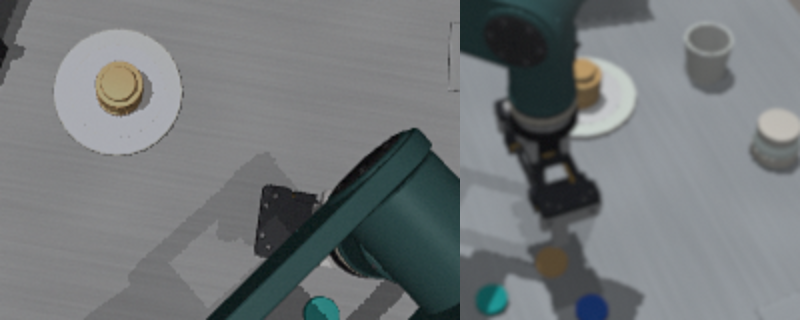

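The pile of five stands neatly at top px (229,193). The last small biscuit is still at side px (245,271), under the gripper.

servo_tool --commands '[0, 0, 0.06, 0, 0, 0, 0.065, 0, 0, 0.0875, 0, 0, 0, 0.065, 0, 0, 0.0875, 0, 0, 0, 0.065, 0, 0, 0.0875, 0, 0, 0, 0.0, 0, 0, 0.0875, 0, 0, 0, 0.0, 0, 0, 0.0875, 0, 0, 0, 0.0, 0, 0, 0.0875, 0, 0, 0, 0.0, 0, 0, 0.03, 0, 0, 0, 0, 0, 0, 0, 0, 0, 0, 0]'

```text
time: 21.12
tool_pos: [0.4064, -0.2545, 0.1051]
ee_rot: [3.139, -0.003, -0.0]
wrist_force: [0.2, -0.1, -0.7]
width: 0.0414
finger_force: 30.0
```

```bash
python3 look.py .07
```

```text
T [228.8 192.5] 441 [0.5419 0.0027] stack
plate [0.545  0.0071] (63.170230865478516, 64.25922393798828)
S [262.8 179.3] 206 [ 0.5433 -0.019 ] stack
plate [ 0.5609 -0.0037] (37.56657409667969, 42.8918571472168)
[ 0.4056 -0.2538  0.1022] 0.0411009071954407 21.325
```

servo_tool --commands '[0.139, -0.2585, -0.015, 0, 0, 0, 0, 0.139, -0.2585, -0.015, 0, 0, 0, 0, 0.139, -0.2585, -0.015, 0, 0, 0, 0, 0.139, -0.2585, -0.015, 0, 0, 0, 0, 0.139, -0.2585, -0.015, 0, 0, 0, 0, 0.139, -0.2585, -0.01, 0, 0, 0, 0, 0.139, -0.2585, 0.016, 0, 0, 0, 0, 0.139, -0.2585, 0.016, 0, 0, 0, 0, 0.139, -0.2585, 0.016, 0, 0, 0, 0]'

```text
time: 22.45
tool_pos: [0.544, 0.0038, 0.0858]
ee_rot: [3.141, 0.002, -0.002]
wrist_force: [0.1, 0.6, -0.4]
width: 0.0417
finger_force: 30.0
```

servo_tool --commands '[0, 0, 0.002, 0, 0, 0, 0, 0, 0, 0.002, 0, 0, 0, 0.06, 0, 0, 0.002, 0, 0, 0, 0.06, 0, 0, -0.05, 0, 0, 0, 0.06, -0.16, 0.12, -0.13, 0, 0, 0, 0.06, -0.16, 0.12, -0.13, 0, 0, 0, 0.05, -0.16, 0.12, -0.13, 0, 0, 0, 0.05, -0.16, 0.12, -0.13, 0, 0, 0, 0.05, -0.16, 0.12, -0.13, 0, 0, 0, 0.05]'

```text
time: 23.58
tool_pos: [0.3846, -0.1162, 0.2182]
ee_rot: [3.14, -0.004, -0.003]
wrist_force: [0.1, 0.3, -0.6]
width: 0.0498
finger_force: 0.0
```

```bash
python3 look.py .082
python3 - <<'E'
from h import *
np.set_printoptions(precision=4,suppress=True)
P=snapshot("top");S=snapshot("side");t=P["img"];s=S["img"]
def bar(p,lo,hi):
    m=cv2.inRange(cv2.cvtColor(p["img"],cv2.COLOR_BGR2HSV),(3,70,50),(30,255,255))
    n,l,st,c=cv2.connectedComponentsWithStats(m)
    for i in range(1,n):
        if st[i][4]>50 and lo[0]<c[i][0]<hi[0] and lo[1]<c[i][1]<hi[1]:
            ys,xs=np.nonzero(l==i);print("bar",c[i],st[i]);q=np.c_[xs,ys].astype(np.float32);r=cv2.minAreaRect(q);print(r);yield c[i],cv2.boxPoints(r)
a=list(bar(P,(50,215),(120,250)));b=list(bar(S,(170,95),(195,140)))
if a and b: print("tri",tri(P,a[0][0],S,b[0][0]))
for c,x in a: print([onz(P,*k,.094) for k in x],onz(P,*c,.092))
for c,x in b: print([onz(S,*k,.088) for k in x],onz(S,*c,.090))
A=cv2.resize(t[80:270,40:270],None,fx=1.7,fy=1.7);B=cv2.resize(s[80:250,160:330],None,fx=1.9,fy=1.9)
cv2.imwrite("pics/p3.png",np.hstack([A,B]));print(A.shape,B.shape) if A.shape[0]==B.shape[0] else cv2.imwrite("pics/p3.png",np.hstack([A,cv2.resize(B,(A.shape[0],A.shape[0]))]))
E
```

```text
T [228.6 192.6] 438 [0.5394 0.002 ] stack
plate [0.5452 0.0077] (62.91824722290039, 64.84342956542969)
S [259.5 176.6] 244 [ 0.5344 -0.0168] stack
plate [0.5463 0.0047] (40.91737365722656, 54.616641998291016)
[ 0.3852 -0.1146  0.2157] 0.0500481197630448 23.775
bar [ 86.2336 231.2401] [ 57 220  59  24 304]
((86.2919692993164, 231.19708251953125), (62.026363372802734, 4.95527458190918), 19.98310661315918)
bar [183.0135 119.2838] [181 106   5  28  74]
((183.0548858642578, 119.49390411376953), (27.276588439941406, 2.6503570079803467), 83.6598129272461)
tri (array([0.3964, 0.3043, 0.0925]), np.float64(0.001472385477941265))
[array([0.4045, 0.3753, 0.094 ]), array([0.4155, 0.3744, 0.094 ]), array([0.39  , 0.2321, 0.094 ]), array([0.3792, 0.2334, 0.094 ])] [0.3972 0.3044 0.092 ]
[array([0.4057, 0.3822, 0.088 ]), array([0.4142, 0.3806, 0.088 ]), array([0.3879, 0.2406, 0.088 ]), array([0.3799, 0.2422, 0.088 ])] [0.3962 0.3077 0.09  ]
(323, 391, 3) (323, 323, 3)
```

View pics/p3.png

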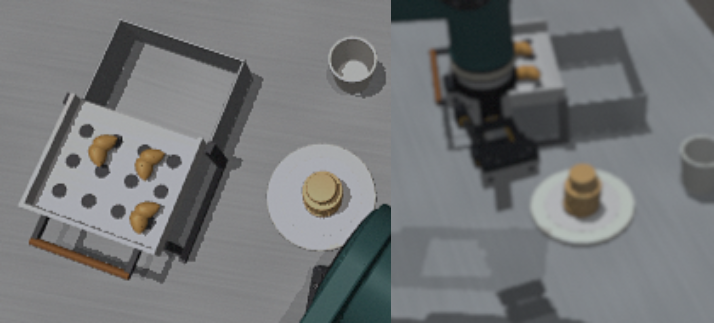

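The pile of six is complete at top px (229,193), with its side view upright. The bar is centred near (0.397, 0.304, 0.09) and about 10° skewed.

servo_tool --commands '[0.0127, -0.419, 0, 0, 0, -79.8, 0.04, 0.0127, -0.419, 0, 0, 0, -79.8, 0.04, 0.0127, -0.419, 0, 0, 0, -79.8, 0.04, 0.0127, -0.419, 0, 0, 0, -79.8, 0.04, 0.0127, -0.419, 0, 0, 0, -79.8, 0.04, 0.0127, -0.419, 0, 0, 0, -79.8, 0.04, 0.0127, -0.419, 0, 0, 0, -79.8, 0.04, 0.0127, -0.419, 0, 0, 0, -79.8, 0.04, 0.0127, -0.419, 0, 0, 0, -79.8, 0.04, 0.0127, -0.419, 0, 0, 0, -79.8, 0.04]'

```text
time: 25.12
tool_pos: [0.3975, 0.3038, 0.216]
ee_rot: [-3.141, 0.001, 1.391]
wrist_force: [-0.1, 0.1, -0.0]
width: 0.04
finger_force: 0.0
```

```bash
python3 -c "
from h import *
for i in range(4): o=robot.get_obs();s=snapshot('side');print(o['tool_pos'],o['ee_rot'],o['width'])"
```

```text
[0.3974588  0.30375037 0.21601033] [-3.14102462e+00  6.67711901e-04  1.39141643e+00] 0.0400114189557229
[0.39757311 0.30352944 0.21622298] [-3.14135554e+00  3.85195245e-04  1.39116931e+00] 0.04007755529473538
[0.39764181 0.30338829 0.21634879] [-3.14150441e+00  2.03403119e-04  1.39103250e+00] 0.040115337467940534
[0.39767581 0.30335888 0.21648677] [ 3.14149056e+00 -3.37647218e-05  1.39112287e+00] 0.04017846681428711
```

servo_tool --commands '[0, 0, 0.06, 0, 0, 0, 0.04, 0, 0, 0.1, 0, 0, 0, 0.04, 0, 0, 0.12, 0, 0, 0, 0.04, 0, 0, 0.136, 0, 0, 0, 0.04, 0, 0, 0.136, 0, 0, 0, 0.04, 0, 0, 0.136, 0, 0, 0, 0.0, 0, 0, 0.136, 0, 0, 0, 0.0, 0, 0, 0.136, 0, 0, 0, 0.0, 0, 0, 0.136, 0, 0, 0, 0.0]'

```text
time: 26.45
tool_pos: [0.3967, 0.3043, 0.0813]
ee_rot: [-3.14, -0.001, 1.393]
wrist_force: [-3.9, -0.8, 5.3]
width: 0.011
finger_force: 30.0
```

servo_tool --commands '[0, 0.0003, -0.0102, 0, 0, 0, 0, 0, 0.001, -0.0205, 0, 0, 0, 0, 0, 0.0023, -0.0306, 0, 0, 0, 0, 0, 0.0041, -0.0407, 0, 0, 0, 0, 0, 0.0064, -0.0507, 0, 0, 0, 0, 0, 0.0092, -0.0606, 0, 0, 0, 0, 0, 0.0124, -0.0703, 0, 0, 0, 0, 0, 0.0162, -0.0798, 0, 0, 0, 0, 0, 0.0204, -0.0892, 0, 0, 0, 0, 0, 0.0251, -0.0983, 0, 0, 0, 0]'

```text
time: 27.7
tool_pos: [0.4198, 0.3001, 0.1792]
ee_rot: [-3.136, -0.0, 1.394]
wrist_force: [-7.1, 5.0, -1.2]
width: 0.0112
finger_force: 30.0
```

```bash
cat > v.py <<'E'
from h import *
import sys
t=snapshot("top")["img"];s=snapshot("side")["img"]
cv2.imwrite("pics/"+sys.argv[1],np.hstack([cv2.resize(t[80:270,40:270],(391,323)),cv2.resize(s[50:220,160:330],(323,323))]))
E
python3 v.py p4.png
```

```text
(no output)
```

View pics/p4.png

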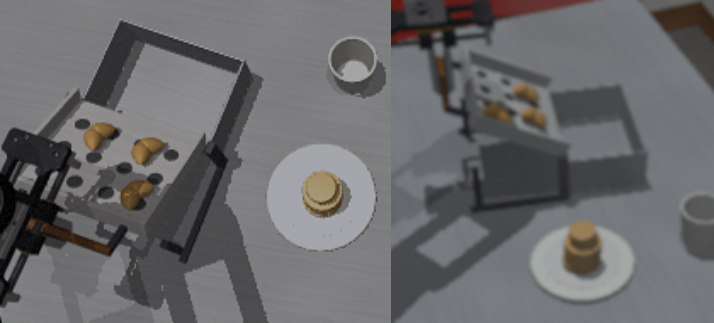

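At tilt 0.5 all three cookies are still on the board (around px (98,135), (147,150), (137,193) in the left panel). I'll keep lifting.

servo_tool --commands '[0, 0.0051, -0.0088, 0, 0, 0, 0, 0, 0.0107, -0.0175, 0, 0, 0, 0, 0, 0.0167, -0.0258, 0, 0, 0, 0, 0, 0.0231, -0.0338, 0, 0, 0, 0, 0, 0.0299, -0.0414, 0, 0, 0, 0, 0, 0.0371, -0.0488, 0, 0, 0, 0, 0, 0.0446, -0.0557, 0, 0, 0, 0, 0, 0.0525, -0.0623, 0, 0, 0, 0, 0, 0.0607, -0.0685, 0, 0, 0, 0, 0, 0.0607, -0.0685, 0, 0, 0, 0]'

```text
time: 29.05
tool_pos: [0.48, 0.2895, 0.2524]
ee_rot: [-3.14, -0.003, 1.394]
wrist_force: [-10.2, 2.8, 10.5]
width: 0.0113
finger_force: 30.0
```

```bash
python3 v.py p5.png
```

```text
(no output)
```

View pics/p5.png

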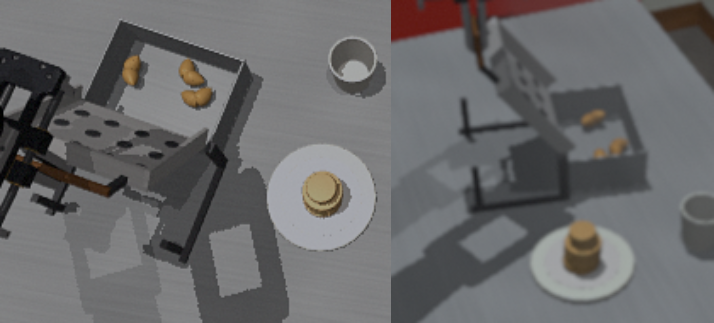

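All three cookies lie in the pan (left panel px (132,70), (190,73), (197,97)). Now I lower the board.

servo_tool --commands '[0, -0.0161, 0.0128, 0, 0, 0, 0, 0, -0.0308, 0.0271, 0, 0, 0, 0, 0, -0.044, 0.0427, 0, 0, 0, 0, 0, -0.0556, 0.0597, 0, 0, 0, 0, 0, -0.0654, 0.0776, 0, 0, 0, 0, 0, -0.0734, 0.0965, 0, 0, 0, 0, 0, -0.0794, 0.1161, 0, 0, 0, 0, 0, -0.0835, 0.1362, 0, 0, 0, 0, 0, -0.0855, 0.1566, 0, 0, 0, 0, 0, -0.0858, 0.1668, 0, 0, 0, 0]'

```text
time: 30.4
tool_pos: [0.3967, 0.3042, 0.0807]
ee_rot: [-3.14, -0.0, 1.393]
wrist_force: [-11.2, -0.5, 36.6]
width: 0.0109
finger_force: 30.0
```

servo_tool --commands '[0, 0, -0.002, 0, 0, 0, 0.0, 0, 0, -0.002, 0, 0, 0, 0.04, 0, 0, -0.002, 0, 0, 0, 0.04, 0, 0, -0.002, 0, 0, 0, 0.04, 0, 0, -0.06, 0, 0, 0, 0.04, 0, 0, -0.1, 0, 0, 0, 0.04, 0.0, -0.05, -0.15, 0, 0, 0, 0.04, -0.3, -0.05, -0.15, 0, 0, 0, 0.04, -0.3, -0.05, -0.15, 0, 0, 0, 0.04, -0.3, -0.05, -0.15, 0, 0, 0, 0.04]'

```text
time: 31.65
tool_pos: [0.3168, 0.1262, 0.2289]
ee_rot: [3.139, 0.001, 1.394]
wrist_force: [0.7, -0.9, 0.2]
width: 0.0405
finger_force: 0.0
```

servo_tool --commands '[-0.13, 0, 0, 0, 0, 0, 0.04, -0.13, 0, 0, 0, 0, 0, 0.04, -0.13, 0, 0, 0, 0, 0, 0.04, -0.13, 0, 0, 0, 0, 0, 0.04, -0.13, 0, 0, 0, 0, 0, 0.04, -0.13, 0, 0, 0, 0, 0, 0.04, -0.13, 0, 0, 0, 0, 0, 0.04, -0.13, 0, 0, 0, 0, 0, 0.04]'

```text
time: 32.65
tool_pos: [0.2943, 0.0004, 0.2282]
ee_rot: [-3.141, 0.0, 1.394]
wrist_force: [-0.6, -0.4, -0.1]
width: 0.04
finger_force: 0.0
```

```bash
python3 v.py p6.png; python3 look.py .082
```

```text
T [228.7 192.6] 438 [0.5394 0.0019] stack
S [259.6 176.1] 225 [ 0.5353 -0.0151] stack
plate [0.5458 0.0046] (40.587764739990234, 54.364707946777344)
[ 0.2942 -0.0002  0.2283] 0.039877510526728804 32.95
```

View pics/p6.png

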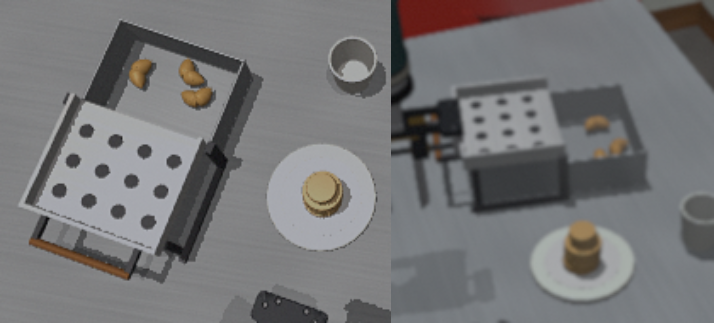

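The board is fully down, all three cookies are in the pan, and the pile is upright and centred on the plate. I'm handing in.

```bash
python3 -c "
from bench import close_job
print(close_job())"
```

```text
the job is handed in; nothing more can be done
None
```

I handed the job in: four large and two small biscuits are stacked on the plate, all three folded cookies are in the pan, the board is back down, and the cup, jar, spatula and blue and turquoise discs were left alone.

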